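Unlock a transit carrier and hold its gate wide open

ROBOT

A 7-joint arm with a two-finger parallel gripper is mounted at the origin on a cart in front of the work surface, level with it; the furniture and walls round the work are solid. World frame = base frame: x ahead of the robot, y to its left, z up, the work surface at z = 0. Lengths are in m, angles in rad, forces in N, time in s.
With the tool pointing down it reaches from about 0.425 to 0.875 m from the base axis. Payload 4.7 kg.
Tool frame: the origin (TCP) lies at the very end of the fingers, on their centre line; the grasp point (between the pads) lies 19 mm behind it; z points along the fingers, y is the line along which they close (so a half turn about z gives the same grasp; the last joint's range is limited). The gripper opens to 85 mm and grips with 20 to 120 N. Pads are 22 mm wide; open, the fingers measure 114 mm over their backs; the gripper's body (76 mm by 85 mm) begins 54 mm behind the grasp point. The pads swing forward as they close: fully open they stand 13 mm farther back than shut.
Start: joints at [-1.112, 0.321, -0.07, 1.45, 0.023, 1.371, -0.057], TCP at [0.28, 0.587, 0.231] pointing down, gripper open.
Joint ranges: [-2.86, 2.86], [-0.3, 2.09], [-1.38, 1.24], [0.06, 2.45], [-1.56, 4.7], [0.09, 2.05], [-2.69, 2.69]. Speed limits (rad/s): [2.57, 2.57, 3.14, 3.14, 3.14, 3.14, 3.14].

INTERFACE

Orientations are given as [roll, pitch, yaw] about the fixed x, y, z axes, in that order (R = Rz(yaw) Ry(pitch) Rx(roll)).
In Python, from plant import readout, optics, env, spotter gives the robot as it stands.
- The arm moves only by the shell command python3 -m pendant 'ROWS'. ROWS is JSON, a list of rows, each a list of 3 entries, a list of its own where there are three numbers: the shift along the world's x, y, z in mm, then the turn, a rotation vector about the world's x, y, z in degrees, then the finger opening in mm, from 0 to 85.4. In form: [[[x, y, z], [ax, ay, az], jaw], ...]. A call has 1 to 5 rows; each row is the pose to reach, as a shift and turn from the pose commanded when the call began; what a row does not reach only later rows make up. A row lasts 1/10 s, in which the tool goes at most 50 mm and 8.59 degrees, less where a joint would pass 70% of its speed; a pose out of reach is approached as far as the arm can. A call with a gripper value outside its range is refused whole. The fingers move at their own pace and stop on an object; the grip force is fixed at half the most. Time passes only in rows, so rows that repeat a pose let the fingers close. It gives the time, the measured TCP pose, the force, the opening and the grip force at its end, in the units of the state.
- readout.get_state(): the state, without advancing time (a new reading comes with each control period).
- optics.camera(name): name is "side" or "top"; returns (picture, depth): 400x640x3 uint8, blue, green, red; 400x640 float32, m along the optical axis (not along the pixel's ray), 0 where there is no reading.
- optics.get_calibration(name): a dict with "camera_matrix" (3x3 intrinsics, pixels), "xyz" and "rotation" of the camera in the world. Camera axes: x right, y down, z forward; pixel columns grow to the right and rows downward; lengths in m; the calibration is good to about 2 mm. A picture is of the moment at which its call begins. get_calibration takes no time and is no camera call.
- env.hand_in(): hands the job in; it is judged then, once.
Trained networks look in the newest picture that a camera, given by its name, has taken for a name from the list of things; names that differ only in an ending like _2 or _b are one class to them, and where a whole thing is asked for, a point or a joint stands for the part that bears it (a point fixed in the world has none). Each returns a list of dicts, best first, with "confidence" (0 to 1); they miss things now and then, are a little off and sometimes report something else, mostly with a low value. They report only what shows in the picture. A call takes as long as a camera call.
- spotter.find_in(camera, query): "bbox" ([left, top, width, height] as shares, 0 to 1, of the picture: columns of its width, rows of its height, round what is visible of it).
The state is a dict: "t": time; "joint_positions": joint angles; "qd": joint speeds; "effort": joint torques, N m; "eef_pos": TCP position; "tcp_rot": TCP orientation; "wrist_force": force on the tool from outside, world axes, zero at the start; "ft_torque": the same for the moment, N m; "gripper_width": finger opening in m; "finger_force": force on a finger pad.
Only numpy, scipy, OpenCV 4.12 (cv2) and the standard library are available. Lean on these libraries where they do the work, as an engineer would, in place of code of your own. Each camera call takes 0.05 s, during which the arm holds its last target. There are 200 camera calls.

TASK

Open the transit carrier so that a colleague can slide the tip box out: draw the lock pin out of its bore and leave it hanging upright by its collar in the notch on the carrier's side, then squeeze the two catches on top of the gate fully shut, the one nearer the hinge first and the one nearer the pull tab after it. Then take the gate by its pull tab, swing it past the detent until it stands at least 75 degrees open, and finish while still holding it there by the pull tab, because its spring would swing it back. Leave the tip box and the bottles and cup round the carrier where they are.

Things in the scene. Friction and masses are not known exactly. Their poses are not given: they have to be found in the camera images.
- carrier: open-topped white and aluminium box fixed to the bench, 130 x 230 x 97 mm, a clear gate as its front. Origin at bench level on the gate's upright hinge axis; -x is outward through the shut gate, -y runs along it from hinge to free end. Walls reach x = 137 mm, y = +15 and -205 mm, 93 mm high; header rail behind the gate (x 14 to 30) 97 mm high, two keeper blocks on it to 111 mm
- bore (a point): mouth centre of the pin's upright bore, 12 mm wide and 35 mm deep, in a 30 x 30 x 50 mm block at the gate's free end, 50 mm above the bench; axes as the carrier's. Carrier frame (-13, -228, 50) mm
- notch (a point): parked place of the middle of the pin collar's underside: top face, 76 mm above the bench, of a 6 mm steel plate outside the carrier's free-end wall; carrier frame (65, -228, 76) mm, axes as the carrier's. Slot 13 mm wide in x, open towards -y: closed end 7.5 mm to +y of this point, prong ends 18 mm to -y. Lower the pin in from above, or slide it in from -y with the collar over the plate
- pin: loose steel lock pin, 40 to 85 g, upright in the bore in front of the gate's end tongue. Origin at its lower tip, z along it: shank 10 mm wide, 60 mm long; collar 24 mm wide, 4 mm thick; round grey knob 16 mm wide (z 64 to 98 mm). Seated, its tip is 15 mm above the bench, 35 mm deep in the block
- pin_collar (a point): middle of the underside of the pin's collar, 60 mm above its tip
- catch_hinge (a joint): travel in m of the moving tab of the catch nearer the hinge: 0 latched, 0.010 squeezed fully against its stop, towards its fixed tab; stiff (about 4 N) and stays where it is left; lets go of its keeper at 0.007
- catch_hinge_tab (a point): top centre of that moving tab, 147 mm above the bench; the tab is 8 mm along the gate, 20 mm across it, and free for the fingers down to 107 mm above the bench (a thin tongue leaves its back at 113 to 118 mm)
- catch_hinge_fixed_tab (a point): top centre of the fixed tab of the same catch, same size and height, 22 mm farther from the hinge: latched the pair measures 30 mm over its outer faces along the gate, squeezed 20 mm. Only the moving tab gives, so the pair's middle ends 5 mm nearer the fixed tab
- catch_free (a joint): the same for the catch nearer the pull tab and free end
- catch_free_tab (a point): top centre of the moving tab of the free-side catch, as above
- catch_free_fixed_tab (a point): top centre of the fixed tab of the free-side catch, 22 mm farther from the hinge
- gate_angle (a joint): opening of the gate in rad about the carrier's origin axis: 0 shut, grows as the free end swings to the carrier's -x (clockwise from above), stop at 1.75. 8 mm panel, 10 to 202 mm from the hinge axis, top edge 97 mm above the bench. A sprung detent resists from about 0.6 to 1.0 (about 2 N at the pull tab); a spring always closes it (about 1 N at the pull tab), so a released gate falls back
- tip_box: loose grey tip box, 88 x 119 x 73 mm, standing inside the carrier; to be left where it is
- alcohol_bottle: loose white squeeze bottle 52 mm wide and 153 mm high, bystander; origin at the centre of its underside
- specimen_cup: loose white cup with a lid, 65 mm wide and high, bystander; origin at the centre of its underside
- brown_bottle: loose brown bottle with a black cap, 44 mm wide, 89 mm high, bystander; origin at the centre of its underside
- gate: the clear gate with all that stands on it; origin and axes coincide with the carrier's while shut, and turn with the gate. Along its -y stand, from the hinge axis: hinge-side catch (moving tab 34 mm, fixed tab 56 mm), free-side catch (moving tab 102 mm, fixed tab 124 mm), pull tab (186 mm)
- pull (a point): middle of the grey pull tab on top of the gate near its free end, 186 mm from the hinge axis, 120 mm above the bench: tab 12 mm thick across the gate, 24 mm along it, 46 mm high (97 to 143 mm above the bench). Axes as the gate's: x across it, y along it towards the hinge, z up

How it is judged:
By the outcome, as a careful person would: the job done as asked, in the order asked, and still so for the second after the job is handed in, while the arm keeps its last pose, push and grip.
It also fails if it takes over 64 s, if anything falls off the work surface, if the arm or the gripper's body presses on something with over 40 N, if the wrist force passes 120 N, or if a joint passes its speed limit or range.

## Working session

There is one attempt and no reset: what is moved stays moved. The work goes in short steps, Python scripts to look and compute and a shell command to move; the robot and the scene stay as the last step left them, time stands still between calls to the robot, and variables do not carry over. Pictures are saved under pics/ and viewed, at most 10 in all, crops included, and the job is handed in when it is done.

```bash
mkdir -p pics; ls
cat > h.py <<'E'
import numpy as np, cv2
from plant import readout, optics, env, spotter
from scipy.spatial.transform import Rotation as R
def rot(c):
    r=np.array(c["rotation"],float)
    return r if r.shape==(3,3) else (R.from_euler('xyz',r).as_matrix() if r.size==3 else R.from_quat(r).as_matrix())
def cloud(name,d):
    c=optics.get_calibration(name);K=np.array(c["camera_matrix"])
    v,u=np.mgrid[:400,:640]
    p=np.stack([(u-K[0,2])/K[0,0]*d,(v-K[1,2])/K[1,1]*d,d],-1)
    return p@rot(c).T+np.array(c["xyz"])
def proj(name,P):
    c=optics.get_calibration(name);K=np.array(c["camera_matrix"])
    q=(np.atleast_2d(P)-np.array(c["xyz"]))@rot(c);q=q@K.T
    return q[:,:2]/q[:,2:]
E
python3 - <<'E'
from h import *
print(readout.get_state())
for n in("side","top"):
    im,d=optics.camera(n);cv2.imwrite(f"pics/{n}0.png",im);np.save(f"{n}0.npy",d)
    print(n,optics.get_calibration(n))
    for q in("carrier","pin","pull","catch_hinge_tab","catch_free_tab","alcohol_bottle","specimen_cup","brown_bottle"):
        for r in spotter.find_in(n,q)[:2]:
            b=np.array(r["bbox"])*[640,400,640,400];print(n,q,round(r["confidence"],2),b.round())
E
```

```text
pics
{'t': 0.0, 'joint_positions': array([-1.1118827 ,  0.32181396, -0.07011345,  1.45166179,  0.02260726,
        1.37077541, -0.05691617]), 'qd': array([ 6.64248307e-04, -6.15967395e-04,  4.76234423e-04, -4.89705231e-04,
        4.11349580e-04, -4.39128324e-05,  2.51125498e-04]), 'effort': array([ 4.20469987e-04, -4.93584359e+01, -3.82186370e-01, -3.14331937e+01,
        1.29756541e-02,  1.12881421e-02,  6.59326631e-06]), 'eef_pos': array([0.27949276, 0.58626141, 0.23023621]), 'tcp_rot': array([-3.13972416e+00,  9.47684456e-05,  2.69682194e+00]), 'wrist_force': array([0.22730789, 0.07436436, 0.54012833]), 'ft_torque': array([0.05367052, 0.05219823, 0.0422929 ]), 'finger_force': 0.0, 'gripper_width': 0.08533138471330064}
side {'camera_matrix': array([[517.81359941,   0.        , 319.09678632],
       [  0.        , 517.81359941, 198.93999382],
       [  0.        ,   0.        ,   1.        ]]), 'xyz': array([0.48482036, 1.09888581, 1.0081145 ]), 'rotation': array([-2.23523025, -0.0044768 , -3.06078975])}
side carrier 0.63 [264. 172.  96.  66.]
side pin 0.67 [347. 199.   7.  14.]
si
[... 415 characters left out ...]
rown_bottle 0.7 [345. 143.  17.  23.]
top {'camera_matrix': array([[518.26147039,   0.        , 319.71282548],
       [  0.        , 518.26147039, 195.27532304],
       [  0.        ,   0.        ,   1.        ]]), 'xyz': array([-0.20498115, -0.25411964,  1.65150672]), 'rotation': array([-2.66199145,  0.00732969, -1.29536719])}
top carrier 0.6 [315. 159.  54.  80.]
top pin 0.56 [320. 216.   4.  13.]
top pull 0.73 [322. 165.  20.  62.]
top pull 0.44 [231. 212.  21.  24.]
top catch_hinge_tab 0.42 [330. 161.  16.  13.]
top alcohol_bottle 0.81 [196. 179.  24.  28.]
top alcohol_bottle 0.6 [326. 163.  20.  66.]
top specimen_cup 0.92 [232. 213.  25.  24.]
top brown_bottle 0.56 [409. 244.  18.  20.]
```

Run:
```python
import cv2
a=cv2.imread("pics/side0.png");cv2.imwrite("pics/s0c.png",cv2.resize(a[130:370,210:410],None,fx=2.5,fy=2.5,interpolation=cv2.INTER_CUBIC))
a=cv2.imread("pics/side0.png");cv2.imwrite("pics/s0g.png",cv2.resize(a[160:250,250:370],None,fx=6,fy=6,interpolation=cv2.INTER_CUBIC))
a=cv2.imread("pics/top0.png");cv2.imwrite("pics/t0c.png",cv2.resize(a[140:290,180:440],None,fx=3,fy=3,interpolation=cv2.INTER_CUBIC))
```

```text
(no output)
```

View pics/s0g.png

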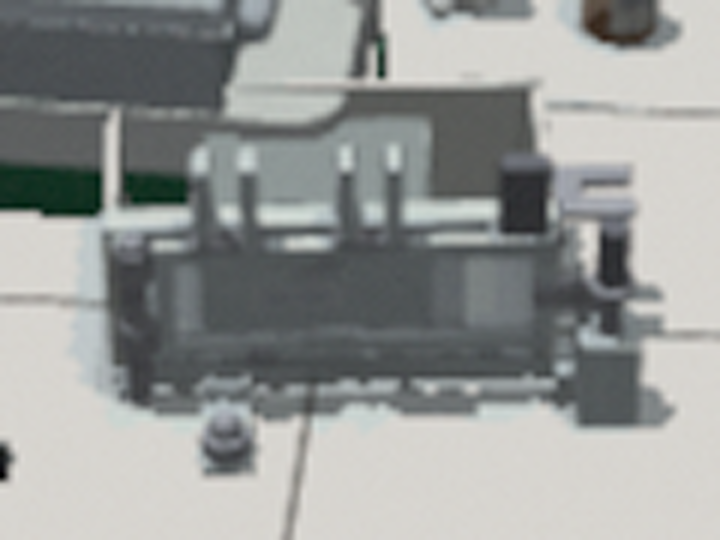

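View pics/t0c.png

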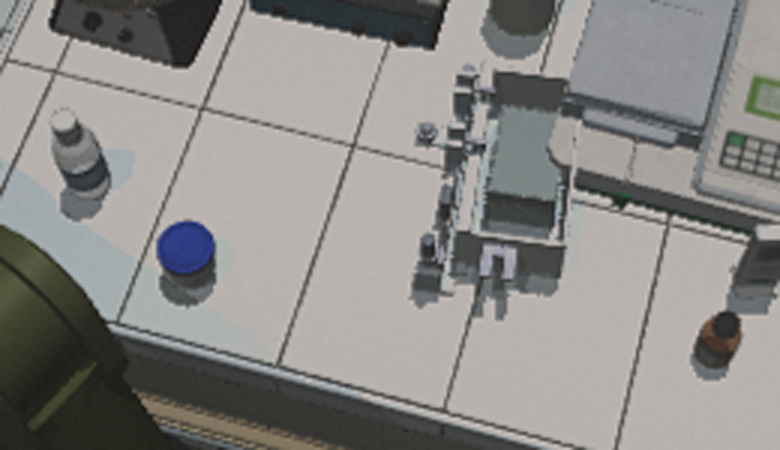

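Run:
```python
from h import *
S=cloud("side",np.load("side0.npy"));T=cloud("top",np.load("top0.npy"))
for n,P,(r0,r1,c0,c1) in(("side",S,(160,240,255,360)),("top",T,(155,245,310,375))):
    Q=P[r0:r1,c0:c1]; print(n,"bench z",np.median(P[260:290,150:200,2] if n=="top" else P[240:260,300:330,2]))
    m=(Q[...,2]>0.122)&(Q[...,2]<0.17)
    k,l,st,c=cv2.connectedComponentsWithStats(m.astype(np.uint8),connectivity=8)
    for i in range(1,k):
        q=Q[l==i]
        if len(q)>=2: print(len(q),c[i].round(1)+[c0,r0],q.mean(0).round(4),q[:,:2].min(0).round(4),q[:,:2].max(0).round(4),q[:,2].max().round(4))
```

```text
side bench z -0.00012142786961166774
355 [274.4 164. ] [ 0.7169 -0.1661  0.1376] [ 0.6578 -0.211 ] [ 0.7758 -0.1552] 0.1557
32 [283.  189.2] [ 0.6742 -0.0425  0.1393] [ 0.6709 -0.0568] [ 0.6786 -0.0333] 0.1501
34 [291.  189.2] [ 0.6522 -0.0449  0.1388] [ 0.6485 -0.0627] [ 0.6564 -0.0369] 0.1488
35 [307.5 189.1] [ 0.6065 -0.0507  0.1379] [ 0.6019 -0.0626] [ 0.6116 -0.0454] 0.1486
30 [315.  188.7] [ 0.5857 -0.0543  0.1377] [ 0.5823 -0.0666] [ 0.5893 -0.046 ] 0.1494
67 [337.6 188.7] [ 0.5228 -0.0628  0.1354] [ 0.5129 -0.072 ] [ 0.5336 -0.0574] 0.1472
top bench z 0.6961646170210589
121 [371.6 167.8] [ 0.6921 -0.1703  0.1472] [ 0.6614 -0.1872] [ 0.7434 -0.1587] 0.1626
65 [334.  168.9] [ 0.6585 -0.0486  0.1393] [ 0.6423 -0.0589] [ 0.6784 -0.0371] 0.1509
2 [340.  169.5] [ 0.6709 -0.0669  0.1231] [ 0.6686 -0.0674] [ 0.6732 -0.0663] 0.1237
64 [331.1 186.1] [ 0.5922 -0.0566  0.1391] [ 0.5778 -0.0668] [ 0.6112 -0.0459] 0.1563
2 [338.5 186.5] [ 0.6058 -0.0788  0.1231] [ 0.6029 -0.0798] [ 0.6086 -0.0778] 0.1242
35 [328.1 205.9] [ 0.5186 -0.0664  0.1395] [ 0.5079 -0.0723] [ 0.5305 -0.0603] 0.1532
```

```bash
cat > fit.py <<'E'
from h import *
from scipy.optimize import least_squares
# boxes: cx,cy,z0,z1,hx,hy  in carrier frame (gate shut)
B=[(0,-y,.107,.147,.010,.004) for y in(.034,.056,.102,.124)]+[(0,-.186,.097,.143,.006,.012),(-.013,-.228,0,.05,.015,.015)]
def sdf(p):
    ds=[]
    for cx,cy,z0,z1,hx,hy in B:
        q=np.abs(p-[cx,cy,(z0+z1)/2])-[hx,hy,(z1-z0)/2]
        ds.append(np.linalg.norm(np.maximum(q,0),axis=1)+np.minimum(q.max(1),0))
    q=np.stack([np.hypot(p[:,0]+.013,p[:,1]+.228)-.008,np.abs(p[:,2]-.096)-.017],1)
    ds.append(np.linalg.norm(np.maximum(q,0),axis=1)+np.minimum(q.max(1),0))
    ds=np.array(ds);i=np.abs(ds).argmin(0);return ds[i,np.arange(len(p))]
def loc(P,v):
    c,s=np.cos(v[2]),np.sin(v[2]);d=P-[v[0],v[1],v[3] if len(v)>3 else 0]
    return np.stack([c*d[:,0]+s*d[:,1],-s*d[:,0]+c*d[:,1],d[:,2]],1)
def fit(P,v):
    P=P.reshape(-1,3)
    for tol in(.012,.008,.006,.005):
        d=sdf(loc(P,v));Q=P[(np.abs(d)<tol)&(P[:,2]>.015)]
        r=least_squares(lambda u:sdf(loc(Q,u)),v,loss="soft_l1",f_scale=.0015);v=r.x
    return v,len(Q),np.abs(r.fun).mean()
E
python3 - <<'E'
from fit import *
S=cloud("side",np.load("side0.npy"))[160:240,255:370];T=cloud("top",np.load("top0.npy"))[155:245,310:375]
a=np.radians(-90+7)
v0=np.array([.708,-.047,a,0])
for P in(S,T,np.r_[S.reshape(-1,3),T.reshape(-1,3)]):
    v,n,e=fit(P,v0);print(v.round(4),np.degrees(v[2]).round(2),n,e.round(5))
c=v;Rm=R.from_euler('z',c[2]).as_matrix()
for k,p in dict(h=(0,-.045,.147),f=(0,-.113,.147),pull=(0,-.186,.12),pin=(-.013,-.228,.1),notch=(.065,-.228,.076)).items():
    w=Rm@np.array(p)+[c[0],c[1],c[3]];print(k,w.round(4),proj("side",w).round(1),proj("top",w).round(1))
# heights behind gate
A=np.r_[cloud("side",np.load("side0.npy")).reshape(-1,3),cloud("top",np.load("top0.npy")).reshape(-1,3)]
L=loc(A,c)
g=np.zeros((9,12))
for i in range(9):
  for j in range(12):
    m=(np.abs(L[:,0]-(-.25+.05*i))<.025)&(np.abs(L[:,1]-(-.4+.05*j))<.025);g[i,j]=L[m,2].max()*1000 if m.any() else -1
print("rows x -250..150, cols y -400..150");print(g.round())
E
```

```text
[ 7.0810e-01 -4.2600e-02 -1.4427e+00 -5.0000e-04] -82.66 592 0.00164
[ 7.0640e-01 -4.5100e-02 -1.4577e+00  7.0000e-04] -83.52 362 0.00162
[ 7.0720e-01 -4.2800e-02 -1.4435e+00 -1.0000e-04] -82.7 937 0.00166
h [ 0.6625 -0.0486  0.1469] [[287.4 185.9]] [[334.3 166.7]]
f [ 0.5951 -0.0572  0.1469] [[311.8 185.3]] [[331.5 184.3]]
pull [ 0.5227 -0.0665  0.1199] [[337.6 192.3]] [[328.4 207.5]]
pin [ 0.4794 -0.0589  0.0999] [[352.5 200.4]] [[322.6 221. ]]
notch [ 0.4893 -0.1363  0.0759] [[349.6 190.5]] [[345.9 227.1]]
rows x -250..150, cols y -400..150
[[ -1.  11.  68.  74.  60.  11.  10.  10.  10.  17. 126. 125.]
 [ -1.  12.  11.  11.  12.   8.  10.  12.  11.  86. 127. 127.]
 [ -1.   9.  10.  12.  11.  11.  16.  10.  11. 122. 130. 126.]
 [ 11.  16.  11.   9.  13.  12.  11.   9.  11. 127. 126. 124.]
 [  8.  11.  13.  94.  82.  11.  11.  32.  10. 130. 130. 126.]
 [ 15.  10.  11. 121. 153. 156. 150. 151. 113.  10. 142. 176.]
 [  7.  10.  12.  86. 104. 103. 122. 121. 105.   9. 167. 214.]
 [  9.  11.  10.  83. 100.  87.  99. 162. 161. 156. 143. 170.]
 [ 10.  10.  11.  12.  99.  97. 141. 163. 171. 165. 165. 164.]]
```

```bash
python3 -m pendant '[[[200,-645,0],[0,0,32.8],50],[[200,-645,0],[0,0,32.8],50],[[200,-645,0],[0,0,32.8],50],[[200,-645,0],[0,0,32.8],50],[[200,-645,0],[0,0,32.8],50]]'
python3 - <<'E'
from fit import *
c=[.7072,-.0428,-1.4435,0]
for n in("side","top"):
    P=cloud(n,np.load(n+"0.npy")).reshape(-1,3);L=loc(P,c)
    m=(L[:,0]>-.12)&(L[:,0]<-.02)&(L[:,1]>-.12)&(L[:,1]<0)&(L[:,2]>.014)&(L[:,2]<.06)
    print(n,m.sum(),(L[m].mean(0)*1000).round(),(L[m].min(0)*1000).round(),(L[m].max(0)*1000).round())
    m=(np.abs(L[:,0])<.012)&(L[:,1]>-.19)&(L[:,1]<-.02)&(L[:,2]>.005)&(L[:,2]<.1)
    print(np.histogram(L[m][:,2]*1000,np.arange(5,101,8)))
E
```

```text
t: 1.4
eef_pos: [0.3541, 0.3463, 0.2316]
tcp_rot: [3.141, 0.001, -3.011]
wrist_force: [1.1, 0.1, 0.2]
gripper_width: 0.0498
finger_force: 0.0
side 39 [-47. -41.  21.] [-54. -51.  14.] [-36. -31.  31.]
(array([ 65,   1,   4,  99, 151, 131, 118, 134, 123, 125, 104]), array([ 5, 13, 21, 29, 37, 45, 53, 61, 69, 77, 85, 93]))
top 28 [-42. -48.  22.] [-53. -61.  14.] [-25. -36.  32.]
(array([17,  1,  0,  2, 11,  3,  0,  0,  0,  0,  3]), array([ 5, 13, 21, 29, 37, 45, 53, 61, 69, 77, 85, 93]))
```

```bash
python3 -m pendant '[[[125,-405,-30],[0,0,0],50],[[125,-405,-30],[0,0,0],50],[[125,-405,-30],[0,0,0],50],[[125,-405,-30],[0,0,0],50],[[125,-405,-30],[0,0,0],50]]' && python3 -m pendant '[[[62,-200,-15],[0,0,0],50],[[62,-200,-15],[0,0,0],50],[[62,-200,-15],[0,0,0],50],[[62,-200,-15],[0,0,0],50],[[62,-200,-15],[0,0,0],50]]'
```

```text
t: 1.9
eef_pos: [0.4276, 0.1081, 0.214]
tcp_rot: [3.141, 0.001, -3.014]
wrist_force: [1.3, -0.1, 0.6]
gripper_width: 0.0499
finger_force: 0.0
t: 2.4
eef_pos: [0.4895, -0.0968, 0.199]
tcp_rot: [-3.139, 0.001, -3.023]
wrist_force: [-0.8, 0.4, -0.0]
gripper_width: 0.0498
finger_force: 0.0
```

```bash
python3 -m pendant '[[[-10,38,0],[0,0,0.5],42],[[-10,38,-30],[0,0,0.5],42],[[-10,38,-60],[0,0,0.5],42],[[-10,38,-60],[0,0,0.5],42],[[-10,38,-60],[0,0,0.5],42]]'
python3 - <<'E'
from h import *
for n in("side","top"):
    im,d=optics.camera(n);np.save(n+"1.npy",d)
    r=(170,230,320,380) if n=="side" else (190,250,295,355)
    x=cv2.resize(im[r[0]:r[1],r[2]:r[3]],None,fx=6,fy=6,interpolation=cv2.INTER_CUBIC);globals()[n]=x
cv2.imwrite("pics/p1.png",np.hstack([side,top]));print(readout.get_state()["eef_pos"],readout.get_state()["tcp_rot"])
E
```

```text
t: 2.9
eef_pos: [0.4791, -0.0518, 0.1391]
tcp_rot: [3.142, -0.001, -3.005]
wrist_force: [-0.2, 0.5, 0.9]
gripper_width: 0.042
finger_force: 0.0
[ 0.48039148 -0.05200254  0.14037469] [-3.14154313e+00  2.66507727e-03 -3.00527501e+00]
```

View pics/p1.png

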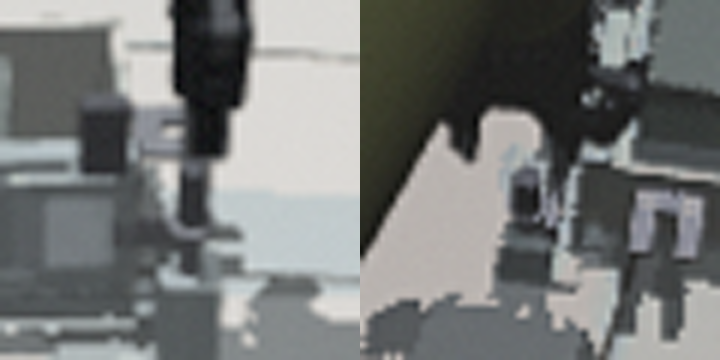

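Run:
```python
from fit import *
print(proj("side",[[.4795,-.0315,.15],[.4791,-.0589,.1],[.4794,-.0589,.1]]))
P=cloud("side",np.load("side1.npy"))[170:230,320:380].reshape(-1,3)
m=(P[:,2]>.142)&(P[:,2]<.165)&(P[:,1]>-.1)&(P[:,0]<.505);q=P[m];print("finger",q.mean(0),q.min(0),q.max(0),len(q))
P0=cloud("side",np.load("side0.npy"))[170:230,320:380].reshape(-1,3)
for A in(P,P0):
    m=(A[:,2]>.084)&(A[:,2]<.11)&(A[:,1]>-.075)&(A[:,1]<-.03)&(A[:,0]<.497);q=A[m];print("pin",q.mean(0),q.min(0),q.max(0),len(q))
T0=cloud("top",np.load("top0.npy"))[190:250,295:355].reshape(-1,3)
A=T0;m=(A[:,2]>.084)&(A[:,2]<.116)&(A[:,1]>-.08)&(A[:,1]<-.03)&(A[:,0]<.497);q=A[m];print("pin top",q.mean(0),q.min(0),q.max(0),len(q))
```

```text
[[352.99444481 192.14783851]
 [352.62835045 200.342637  ]
 [352.5224881  200.33698267]]
finger [ 0.47817007 -0.03164399  0.15569622] [ 0.4654898  -0.07878359  0.14313045] [ 0.49243737 -0.01527776  0.16453272] 55
pin [ 0.48053934 -0.05361344  0.09749984] [ 0.47266962 -0.05977659  0.0855006 ] [ 0.4868782  -0.04790441  0.10979976] 39
pin [ 0.48040142 -0.05272352  0.0980695 ] [ 0.47261243 -0.06055906  0.08468136] [ 0.48687866 -0.04569649  0.10977731] 41
pin top [ 0.47522056 -0.05767901  0.10545807] [ 0.46911204 -0.06490106  0.08453463] [ 0.48429486 -0.05038308  0.11585071] 31
```

```bash
python3 -m pendant '[[[0,-6,-20],[0,0,-0.5],42],[[0,-6,-40],[0,0,-0.5],42],[[0,-6,-55],[0,0,-0.5],42],[[0,-6,-55],[0,0,-0.5],42],[[0,-6,-55],[0,0,-0.5],42]]' && python3 -m pendant '[[[0,0,0],[0,0,0],42],[[0,0,0],[0,0,0],10],[[0,0,0],[0,0,0],10],[[0,0,0],[0,0,0],10],[[0,0,0],[0,0,0],10]]'
```

```text
t: 3.5
eef_pos: [0.4802, -0.0581, 0.085]
tcp_rot: [-3.142, 0.002, -3.014]
wrist_force: [0.4, -0.4, -0.4]
gripper_width: 0.0423
finger_force: 0.0
t: 4.0
eef_pos: [0.48, -0.058, 0.0846]
tcp_rot: [3.141, 0.002, -3.014]
wrist_force: [-0.1, 0.1, 6.1]
gripper_width: 0.0143
finger_force: 58.4
```

```bash
python3 -m pendant '[[[0,0,8],[0,0,0],10],[[0,0,18],[0,0,0],10],[[0,0,30],[0,0,0],10],[[0,0,45],[0,0,0],10],[[0,0,45],[0,0,0],10]]' && python3 -m pendant '[[[0,0,20],[0,0,0],10],[[0,0,35],[0,0,0],10],[[0,0,35],[0,0,0],10],[[0,0,35],[0,0,0],10]]'
python3 - <<'E'
from h import *
for n in("side","top"):
    im,d=optics.camera(n);np.save(n+"2.npy",d)
    r=(160,240,300,400) if n=="side" else (170,250,280,380)
    globals()[n]=cv2.resize(im[r[0]:r[1],r[2]:r[3]],None,fx=4,fy=4,interpolation=cv2.INTER_CUBIC)
    for b in spotter.find_in(n,"pin"): print(n,b["confidence"],np.array(b["bbox"])*[640,400,640,400])
cv2.imwrite("pics/p2.png",np.hstack([side,top]))
A=cloud("side",np.load("side2.npy")).reshape(-1,3)
for z in np.arange(.09,.19,.01):
    m=(abs(A[:,2]-z)<.005)&(A[:,1]>-.075)&(A[:,1]<-.03)&(abs(A[:,0]-.48)<.025);q=A[m]
    if len(q):print(z.round(3),len(q),q.mean(0).round(4),(q.max(0)-q.min(0)).round(4))
E
```

```text
t: 4.5
eef_pos: [0.4807, -0.0581, 0.1312]
tcp_rot: [3.141, 0.004, -3.014]
wrist_force: [1.0, 0.0, -0.7]
gripper_width: 0.0141
finger_force: 58.4
t: 4.9
eef_pos: [0.4789, -0.0579, 0.1633]
tcp_rot: [3.141, -0.0, -3.014]
wrist_force: [0.2, -0.2, -0.4]
gripper_width: 0.0143
finger_force: 58.5
side 0.37 [348.48  186.6     8.832  15.6  ]
top 0.72 [339.584 174.32   26.624  39.68 ]
top 0.34 [325.504 167.52   18.112  60.2  ]
0.1 10 [ 0.4797 -0.0562  0.1008] [0.0088 0.0082 0.0093]
0.11 11 [ 0.4792 -0.0552  0.1107] [0.0086 0.0055 0.0092]
0.12 8 [ 0.4789 -0.0552  0.1215] [0.0059 0.0072 0.0059]
0.13 9 [ 0.4793 -0.0567  0.1302] [0.0059 0.0073 0.0083]
0.14 7 [ 0.4798 -0.0546  0.141 ] [0.0057 0.0062 0.0074]
0.15 12 [ 0.4795 -0.0529  0.1522] [0.0194 0.0081 0.0084]
0.16 14 [ 0.4809 -0.052   0.1601] [0.02   0.0212 0.0084]
0.17 19 [ 0.4797 -0.0481  0.1703] [0.0229 0.0312 0.0089]
0.18 28 [ 0.4779 -0.0431  0.18  ] [0.0228 0.0288 0.0098]
```

View pics/p2.png

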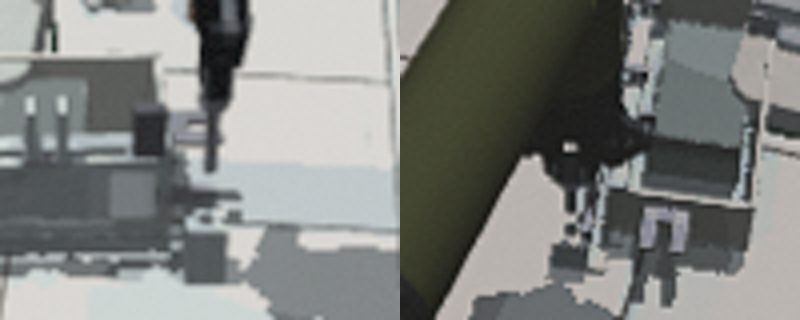

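```bash
python3 -m pendant '[[[5,-39,0],[0,0,0],10],[[9,-77,0],[0,0,0],10],[[9,-77,0],[0,0,0],10],[[9,-77,0],[0,0,0],10]]'
python3 - <<'E'
from fit import *
c=[.7072,-.0428,-1.4435,0]
for n in("side0","top0","side2","top2"):
    P=cloud(n[:-1],np.load(n+".npy")).reshape(-1,3);L=loc(P,c)*1000
    m=(L[:,2]>68)&(L[:,2]<82)&(abs(L[:,0]-65)<30)&(L[:,1]<-210)&(L[:,1]>-255);q=L[m]
    print(n,len(q),q.mean(0).round(1),q.min(0).round(1),q.max(0).round(1));a=q[q[:,1]<-226];print(np.sort(a[:,0]).round())
im,d=optics.camera("side");P=cloud("side",d).reshape(-1,3);L=loc(P,c)*1000
for z in range(90,145,10):
    m=(abs(L[:,2]-z)<5)&(abs(L[:,0]-60)<20)&(abs(L[:,1]+228)<15);q=L[m]
    if len(q):print(z,len(q),q.mean(0).round(1),q.min(0).round(1),q.max(0).round(1))
E
```

```text
t: 5.5
eef_pos: [0.4877, -0.1357, 0.1631]
tcp_rot: [3.141, -0.001, -3.016]
wrist_force: [0.5, 0.6, -0.4]
gripper_width: 0.0145
finger_force: 58.7
side0 94 [  63.3 -227.    75.4] [  43.9 -245.3   69.2] [  86.2 -210.4   80.2]
[44. 45. 45. 45. 46. 47. 48. 48. 49. 49. 49. 50. 51. 52. 52. 53. 53. 54.
 55. 55. 56. 57. 60. 60. 67. 71. 72. 72. 72. 72. 73. 73. 74. 74. 75. 75.
 75. 75. 76. 76. 77. 77. 79. 80. 81. 82. 83. 83. 84.]
top0 89 [  63.6 -227.4   75.7] [  44.3 -250.    68. ] [  83.  -210.2   81.4]
[45. 46. 46. 47. 47. 48. 48. 49. 49. 50. 50. 51. 51. 52. 52. 53. 54. 54.
 55. 56. 56. 57. 70. 71. 72. 72. 73. 73. 74. 74. 75. 76. 76. 77. 77. 78.
 79. 80. 80. 81. 81. 82. 82. 83. 83.]
side2 70 [  63.7 -223.3   75.3] [  42.7 -245.7   68.3] [  84.6 -210.7   81. ]
[43. 43. 45. 48. 49. 50. 50. 53. 56. 56. 56. 59. 69. 70. 72. 72. 73. 76.
 77. 78. 78. 81. 82. 83. 84.]
top2 84 [  63.3 -227.3   75.5] [  44.1 -248.8   70. ] [  83.  -210.3   81.5]
[44. 45. 46. 46. 47. 47. 48. 49. 49. 50. 50. 51. 51. 52. 52. 53. 53. 54.
 54. 54. 55. 56. 57. 70. 71. 72. 72. 73. 73. 74. 74. 75. 75. 76. 76. 76.
 77. 77. 78. 79. 79. 81. 82. 83. 83.]
90 2 [  67.  -230.2   91.2] [  65.7 -231.5   90.2] [  68.3 -228.8   92.1]
100 9 [  64.5 -229.1  100.1] [  60.4 -234.7   97.2] [  71.  -225.   104.1]
110 11 [  62.3 -228.5  110.7] [  56.9 -233.4  106.8] [  65.4 -224.6  114.5]
120 11 [  62.3 -229.7  120.8] [  57.7 -233.3  115. ] [  66.3 -224.4  125. ]
130 7 [  61.9 -229.5  131.3] [  60.4 -232.4  127.4] [  63.1 -226.5  134.5]
140 8 [  62.4 -228.8  140.3] [  60.8 -232.1  135.6] [  64.1 -226.1  144.7]
```

```bash
python3 -m pendant '[[[0,0.4,-10],[0,0,0],10],[[0,0.4,-20],[0,0,0],10],[[0,0.4,-30],[0,0,0],10],[[0,0.4,-35],[0,0,0],10],[[0,0.4,-35],[0,0,0],10]]'
python3 - <<'E'
from fit import *
c=[.7072,-.0428,-1.4435,0]
im,d=optics.camera("side");P=cloud("side",d).reshape(-1,3);L=loc(P,c)*1000
for z in range(60,145,10):
    m=(abs(L[:,2]-z)<5)&(abs(L[:,0]-60)<20)&(abs(L[:,1]+228)<15);q=L[m]
    if len(q):print(z,len(q),q.mean(0).round(1),q.min(0).round(1),q.max(0).round(1))
E
```

```text
t: 6.05
eef_pos: [0.4873, -0.1342, 0.1274]
tcp_rot: [3.141, -0.002, -3.014]
wrist_force: [0.1, 0.1, -1.3]
gripper_width: 0.0144
finger_force: 58.5
60 1 [  60.1 -229.4   59. ] [  60.1 -229.4   59. ] [  60.1 -229.4   59. ]
70 35 [  61.6 -227.6   72.9] [  45.2 -242.5   69. ] [  79.9 -213.7   74.8]
80 38 [  59.8 -228.    77.7] [  42.3 -242.5   75.1] [  79.6 -214.    84.3]
90 9 [  60.2 -228.4   89.7] [  53.7 -231.4   85.2] [  66.7 -225.2   93.7]
100 13 [  62.  -229.2  100.6] [  56.8 -234.3   95.8] [  69.1 -224.7  104.5]
110 6 [  60.3 -229.8  108.4] [  57.  -233.2  105.8] [  63.1 -224.2  111.5]
120 16 [  56.9 -227.6  120.6] [  49.  -238.8  116.6] [  65.8 -218.   124.5]
130 12 [  52.1 -229.3  131.2] [  45.5 -240.3  128.4] [  71.8 -218.6  134.6]
140 24 [  52.2 -226.6  139.9] [  41.6 -240.2  135.1] [  79.8 -218.3  145. ]
```

```bash
python3 -m pendant '[[[0,0,-12],[0,0,0],10],[[0,0,-24],[0,0,0],10],[[0,0,-34],[0,0,0],10],[[0,0,-40],[0,0,0],10],[[0,0,-41],[0,0,0],10]]' && python3 -m pendant '[[[0,0,0],[0,0,0],10],[[0,0,0],[0,0,0],10]]'
```

```text
t: 6.6
eef_pos: [0.4874, -0.1345, 0.0865]
tcp_rot: [3.141, -0.002, -3.014]
wrist_force: [0.3, -0.1, -0.6]
gripper_width: 0.0139
finger_force: 58.5
t: 6.8
eef_pos: [0.4886, -0.1347, 0.0881]
tcp_rot: [-3.142, 0.001, -3.014]
wrist_force: [1.2, 0.4, -0.4]
gripper_width: 0.0137
finger_force: 58.5
```

```bash
python3 -m pendant '[[[0,0,-0.6],[0,0,0],10],[[0,0,-1.2],[0,0,0],10],[[0,0,-1.2],[0,0,0],10]]'
```

```text
t: 7.1
eef_pos: [0.4883, -0.1346, 0.0866]
tcp_rot: [3.141, 0.0, -3.014]
wrist_force: [0.8, -0.3, -0.3]
gripper_width: 0.014
finger_force: 58.5
```

```bash
python3 -m pendant '[[[0,0,-0.6],[0,0,0],10],[[0,0,-1],[0,0,0],10],[[0,0,-1],[0,0,0],10]]'
```

```text
t: 7.4
eef_pos: [0.4883, -0.1346, 0.0857]
tcp_rot: [3.141, 0.0, -3.014]
wrist_force: [-0.8, 0.5, 2.3]
gripper_width: 0.0145
finger_force: 58.8
```

```bash
python3 -m pendant '[[[0,0,0],[0,0,0],25],[[0,0,0],[0,0,0],42],[[0,0,0],[0,0,0],42],[[0,0,30],[0,0,0],42],[[0,0,70],[0,0,0],42]]' && python3 -m pendant '[[[0,0,50],[0,0,0],42],[[30,15,50],[0,0,-8],42],[[75,35,50],[0,0,-16],42],[[115,55,50],[0,0,-25],42],[[160,80,50],[0,0,-33],42]]' && python3 -m pendant '[[[0,0,0],[0,0,-57],42],[[0,0,0],[0,0,-57],42],[[0,0,0],[0,0,-57],42],[[0,0,0],[0,0,-57],42],[[0,0,0],[0,0,-57],42]]';python3 - <<'E'
from h import *
for n in("side","top"):
    im,d=optics.camera(n);np.save(n+"3.npy",d)
    r=(170,240,310,380) if n=="side" else (170,240,310,380)
    globals()[n]=cv2.resize(im[r[0]:r[1],r[2]:r[3]],None,fx=5.7,fy=5.7,interpolation=cv2.INTER_CUBIC)
cv2.imwrite("pics/p3.png",np.hstack([side,top]));print(readout.get_state()["eef_pos"],readout.get_state()["tcp_rot"],readout.get_state()["joint_positions"])
E
```

```text
t: 7.9
eef_pos: [0.4864, -0.1343, 0.1544]
tcp_rot: [3.141, -0.005, -3.014]
wrist_force: [0.4, -0.1, -0.1]
gripper_width: 0.042
finger_force: 0.0
t: 8.4
eef_pos: [0.6482, -0.0552, 0.2057]
tcp_rot: [3.141, 0.001, 2.686]
wrist_force: [0.6, -1.2, 0.1]
gripper_width: 0.0418
finger_force: 0.0
t: 8.9
eef_pos: [0.6469, -0.0552, 0.2052]
tcp_rot: [-3.141, 0.0, 1.937]
wrist_force: [0.3, -0.2, -0.2]
gripper_width: 0.0424
finger_force: 0.0
[ 0.6468782  -0.05517653  0.20515088] [-3.14101743e+00  2.71498372e-04  1.94303374e+00] [-0.50945501  0.39329778  0.72532576  1.51234226 -0.26388629  1.33664978
  0.61160746]
```

View pics/p3.png

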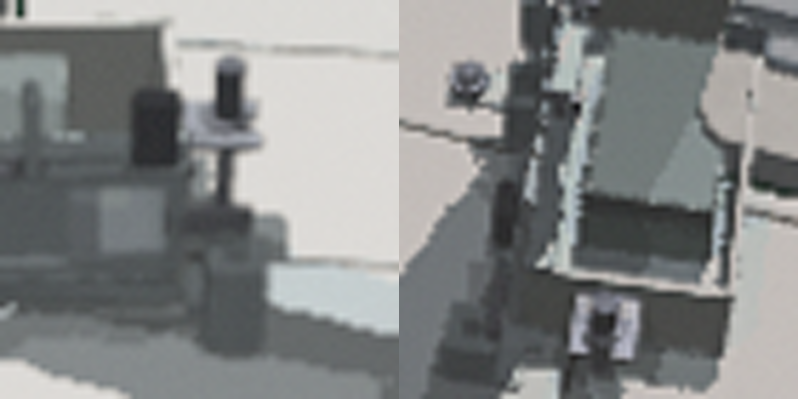

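```bash
python3 -m pendant '[[[12,7,0],[0,0,-8],52],[[12,7,-20],[0,0,-14.1],52],[[12,7,-43],[0,0,-14.1],52],[[12,7,-43],[0,0,-14.1],52],[[12,7,-43],[0,0,-14.1],52]]';python3 - <<'E'
from fit import *
im,d=optics.camera("side");np.save("side4.npy",d)
cv2.imwrite("pics/p4.png",cv2.resize(im[150:230,260:340],None,fx=7,fy=7,interpolation=cv2.INTER_CUBIC))
c=[.7072,-.0428,-1.4435,0];P=cloud("side",d);L=loc(P.reshape(-1,3),c)*1000
for z in (130,138,144,172,180,190):
    m=(abs(L[:,2]-z)<3)&(L[:,0]>-25)&(L[:,0]<2)&(L[:,1]>-150)&(L[:,1]<30);q=np.sort(L[m][:,1]).round();print(z,q)
s=readout.get_state();print(s["eef_pos"],s["tcp_rot"],loc(s["eef_pos"][None],c)*1000)
E
```

```text
t: 9.5
eef_pos: [0.6587, -0.0482, 0.1625]
tcp_rot: [-3.141, 0.0, 1.699]
wrist_force: [-1.1, 0.2, 1.3]
gripper_width: 0.0518
finger_force: 0.0
130 [-125. -124. -122. -105. -102.  -99.  -97.  -57.  -57.  -57.  -55.  -55.
  -52.  -52.  -35.  -35.  -32.  -32.  -30.  -30.  -29.]
138 [-124. -119. -105. -102.  -99.  -99.  -97.  -97.  -58.  -58.  -55.  -55.
  -52.  -52.  -35.  -35.  -33.  -33.  -30.  -30.]
144 [-124. -124. -122. -122. -122. -122. -119. -105. -105. -102. -102. -100.
  -99.  -58.  -58.  -55.  -55.  -55.  -55.  -52.  -52.  -52.  -36.  -36.
  -33.  -33.  -33.  -30.]
172 [-86. -83. -81. -80. -78. -78. -78. -75. -20. -20. -18. -12. -12.]
180 [-86. -86. -83. -81. -78. -75. -75. -21. -21. -15. -15. -15. -12. -10.
  -9.]
190 [-86. -84. -84. -81. -78. -78. -78. -75. -75. -21. -21. -18. -18. -16.
 -13. -13.]
[ 0.65936934 -0.04845677  0.16345987] [3.14045420e+00 2.22712353e-04 1.69888083e+00] [[ -0.46123532 -48.16179023 163.4598699 ]]
```

View pics/p4.png

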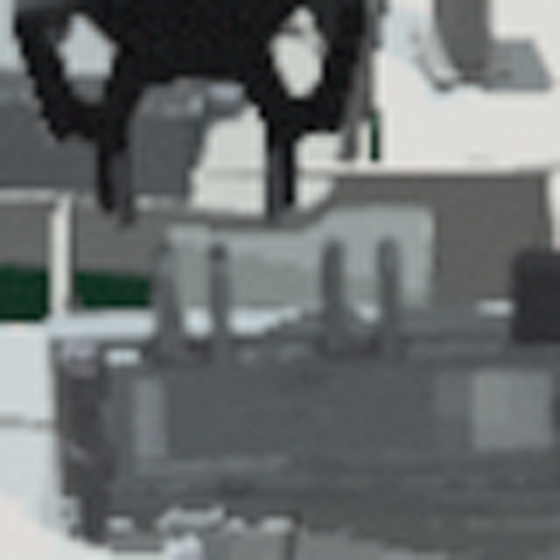

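```bash
python3 -m pendant '[[[-1,0,-15],[0,0,0],52],[[-1,0,-30],[0,0,0],52],[[-1,0,-44],[0,0,0],52],[[-1,0,-44],[0,0,0],52]]' && python3 -m pendant '[[[0,0,0],[0,0,0],30],[[0,0,0],[0,0,0],24],[[0,0,0],[0,0,0],24],[[0,0,0],[0,0,0],24]]'
```

```text
t: 9.95
eef_pos: [0.656, -0.0479, 0.1153]
tcp_rot: [-3.137, -0.001, 1.697]
wrist_force: [-0.0, -0.3, 0.2]
gripper_width: 0.0522
finger_force: 0.0
t: 10.35
eef_pos: [0.6589, -0.0481, 0.1193]
tcp_rot: [3.139, 0.0, 1.698]
wrist_force: [5.1, -0.7, -1.8]
gripper_width: 0.0241
finger_force: 2.0
```

```bash
python3 -m pendant '[[[0,0,0],[0,0,0],20],[[0,0,0],[0,0,0],15],[[0,0,0],[0,0,0],15],[[0,0,0],[0,0,0],15],[[0,0,0],[0,0,0],15]]'
```

```text
t: 10.85
eef_pos: [0.6577, -0.0483, 0.1196]
tcp_rot: [3.141, -0.001, 1.697]
wrist_force: [-3.4, 1.2, 4.5]
gripper_width: 0.0182
finger_force: 59.8
```

```bash
python3 -m pendant '[[[0,0,0],[0,0,0],52],[[0,0,0],[0,0,0],52],[[0,0,0],[0,0,0],52],[[0,0,25],[0,0,0],52],[[0,0,50],[0,0,0],52]]' && python3 -m pendant '[[[-35,-4,0],[0,0,0],52],[[-67.5,-8.6,0],[0,0,0],52],[[-67.5,-8.6,0],[0,0,0],52],[[-67.5,-8.6,0],[0,0,0],52]]';python3 - <<'E'
from fit import *
im,d=optics.camera("side");np.save("side5.npy",d)
c=[.7072,-.0428,-1.4435,0];P=cloud("side",d);L=loc(P.reshape(-1,3),c)*1000
for z in (130,138,144,176,184,192):
    m=(abs(L[:,2]-z)<4)&(L[:,0]>-25)&(L[:,0]<2)&(L[:,1]>-170)&(L[:,1]<30);q=np.sort(L[m][:,1]).round();print(z,q)
s=readout.get_state();print(s["eef_pos"],s["tcp_rot"],loc(s["eef_pos"][None],c)*1000)
E
```

```text
t: 11.35
eef_pos: [0.6568, -0.0485, 0.1678]
tcp_rot: [-3.138, 0.0, 1.697]
wrist_force: [0.6, -0.6, 0.6]
gripper_width: 0.0522
finger_force: 0.0
t: 11.75
eef_pos: [0.59, -0.0569, 0.1686]
tcp_rot: [3.141, -0.001, 1.697]
wrist_force: [0.1, -0.0, 0.1]
gripper_width: 0.0518
finger_force: 0.0
130 [-125. -124. -124. -122. -122. -119. -119. -105. -105. -102. -102.  -99.
  -99.  -99.  -97.  -97.  -97.  -57.  -57.  -57.  -55.  -55.  -52.  -52.
  -52.  -52.  -46.  -43.  -43.  -41.  -41.]
138 [-125. -125. -122. -122. -119. -119. -105. -105. -105. -102. -102.  -99.
  -99.  -97.  -58.  -58.  -55.  -47.  -46.  -46.  -44.  -44.  -44.  -41.]
144 [-125. -125. -124. -124. -122. -122. -122. -119. -119. -105. -105. -103.
 -102. -102. -102. -102. -100. -100.  -99.  -99.  -97.  -58.  -58.  -58.
  -55.  -55.  -55.  -55.  -52.  -52.  -52.  -52.  -47.  -47.  -47.  -47.
  -44.  -44.  -44.  -41.  -41.  -41.  -41.]
176 [-152. -149. -149. -149. -147. -146. -146. -144. -144. -144.  -92.  -92.
  -89.  -89.  -86.  -83.]
184 [-158. -155. -154. -154. -152. -152. -149. -146. -146. -144. -144.  -92.
  -89.  -89.  -86.  -86.  -86.  -84.  -84.  -81.  -81.  -81.]
192 [-158. -157. -157. -155. -154. -152. -152. -152. -149. -149. -146. -146.
 -144. -144. -144.  -92.  -92.  -89.  -89.  -86.  -86.  -84.  -84.  -84.
  -81.]
[ 0.59078679 -0.05653625  0.16865172] [ 3.14083081e+00 -3.59733904e-04  1.69750380e+00] [[  -1.15388161 -117.21513395  168.65171891]]
```

```bash
python3 -m pendant '[[[0,0,-18],[0,0,0],52],[[0,0,-35],[0,0,0],52],[[0,0,-50],[0,0,0],52],[[0,0,-50],[0,0,0],52]]' && python3 -m pendant '[[[0,0,0],[0,0,0],30],[[0,0,0],[0,0,0],24],[[0,0,0],[0,0,0],24],[[0,0,0],[0,0,0],24]]' && python3 -m pendant '[[[0,0,0],[0,0,0],20],[[0,0,0],[0,0,0],15],[[0,0,0],[0,0,0],15],[[0,0,0],[0,0,0],15],[[0,0,0],[0,0,0],15]]'
```

```text
t: 12.2
eef_pos: [0.5894, -0.0566, 0.116]
tcp_rot: [-3.137, 0.001, 1.698]
wrist_force: [0.2, -0.3, -0.3]
gripper_width: 0.052
finger_force: 0.0
t: 12.6
eef_pos: [0.5918, -0.0568, 0.1197]
tcp_rot: [3.138, 0.0, 1.697]
wrist_force: [3.2, 0.6, -0.2]
gripper_width: 0.024
finger_force: 2.0
t: 13.1
eef_pos: [0.5903, -0.0572, 0.1199]
tcp_rot: [3.141, -0.001, 1.697]
wrist_force: [-3.8, -0.1, 8.0]
gripper_width: 0.0177
finger_force: 59.3
```

```bash
python3 -m pendant '[[[0,0,0],[0,0,0],52],[[0,0,0],[0,0,0],52],[[0,0,0],[0,0,0],52],[[0,0,30],[0,0,0],52],[[0,0,65],[0,0,0],52]]' && python3 -m pendant '[[[-20,-2,5],[0,0,8.5],40],[[-35,-4,5],[0,0,17],40],[[-50,-6,5],[0,0,25.5],40],[[-68.5,-8.8,5],[0,0,34],40],[[-68.5,-8.8,5],[0,0,42],40]]' && python3 -m pendant '[[[0,0,0],[0,0,48],40],[[0,0,0],[0,0,48],40],[[0,0,0],[0,0,48],40],[[0,0,0],[0,0,48],40],[[0,0,0],[0,0,48],40]]';python3 - <<'E'
from fit import *
c=[.7072,-.0428,-1.4435,0]
for n in("side","top"):
    im,d=optics.camera(n);P=cloud(n,d);L=loc(P.reshape(-1,3),c)*1000
    m=(L[:,2]>122)&(L[:,2]<146)&(abs(L[:,0])<20)&(L[:,1]<-30);q=L[m]
    for a,b in((-60,-38),(-130,-95),(-210,-160)):
        k=q[(q[:,1]>a)&(q[:,1]<b)];print(n,np.unique(k[:,1].round()),len(k) and (k[:,0].min().round(),k[:,0].max().round()))
s=readout.get_state();print(s["eef_pos"],s["tcp_rot"],loc(s["eef_pos"][None],c)*1000,s["joint_positions"])
E
```

```text
t: 13.6
eef_pos: [0.5885, -0.0569, 0.1823]
tcp_rot: [-3.136, 0.0, 1.697]
wrist_force: [1.1, 0.1, 0.7]
gripper_width: 0.0522
finger_force: 0.0
t: 14.1
eef_pos: [0.5194, -0.0665, 0.1881]
tcp_rot: [-3.141, -0.003, 2.435]
wrist_force: [1.0, 0.4, -0.2]
gripper_width: 0.0402
finger_force: 0.0
t: 14.6
eef_pos: [0.5213, -0.0659, 0.188]
tcp_rot: [-3.142, -0.001, -3.097]
wrist_force: [-0.8, 0.1, 0.5]
gripper_width: 0.0399
finger_force: 0.0
side [-58. -57. -55. -54. -52. -47. -46. -44. -43. -41. -40.] (np.float64(-12.0), np.float64(12.0))
side [-125. -124. -122. -119. -114. -113. -111. -110. -108.] (np.float64(-12.0), np.float64(9.0))
side [-195. -193. -192. -190. -189. -187. -186. -184. -183. -181. -179. -178.
 -176. -175.] (np.float64(-10.0), np.float64(7.0))
top [] 0
top [-129. -128. -126.] (np.float64(-9.0), np.float64(1.0))
top [-202. -201. -200. -199. -198. -197. -196. -195. -193. -192. -191. -190.
 -187. -184. -183. -182. -181. -180. -178. -175. -173.] (np.float64(-6.0), np.float64(5.0))
[ 0.52138939 -0.06585647  0.18811566] [-3.14157201e+00 -1.18558330e-03 -3.10276876e+00] [[  -0.71926568 -187.234255    188.11566395]] [-0.57610102  0.08682038  0.69112828  1.8381025  -0.05829636  1.23821994
  1.74191119]
```

```bash
python3 -m pendant '[[[0.5,0,0],[0,0,5],38],[[0.5,0,-20],[0,0,9.4],38],[[0.5,0,-45],[0,0,9.4],38],[[0.5,0,-80],[0,0,9.4],38],[[0.5,0,-80],[0,0,9.4],38]]' && python3 -m pendant '[[[0,0,0],[0,0,0],38],[[0,0,0],[0,0,0],20],[[0,0,0],[0,0,0],5],[[0,0,0],[0,0,0],5],[[0,0,0],[0,0,0],5]]'; python3 -c "
from plant import readout;s=readout.get_state();print(s['eef_pos'],s['tcp_rot'])"
```

```text
t: 15.2
eef_pos: [0.5185, -0.0655, 0.1044]
tcp_rot: [3.141, -0.009, -2.942]
wrist_force: [-0.8, 1.0, 0.3]
gripper_width: 0.0378
finger_force: 0.0
t: 15.7
eef_pos: [0.5239, -0.0669, 0.1104]
tcp_rot: [-3.141, 0.004, -2.942]
wrist_force: [0.2, -2.1, 7.1]
gripper_width: 0.0118
finger_force: 58.1
[ 0.52388386 -0.06694335  0.11039465] [-3.14080083  0.003664   -2.94199457]
```

```bash
python3 -m pendant '[[[0,0,0],[0,0,0],30],[[0,0,0],[0,0,-4.1],30],[[0,0,0],[0,0,-4.1],30],[[0,0,0],[0,0,-4.1],5],[[0,0,0],[0,0,-4.1],5]]' && python3 -m pendant '[[[0,0,0],[0,0,0],5],[[0,0,0],[0,0,0],5],[[0,0,0],[0,0,0],5]]'; python3 -c "
from plant import readout;s=readout.get_state();print(s['eef_pos'],s['tcp_rot'])
import numpy as np
from h import R
H=np.array([.7072,-.0428]);d=np.array([.5228,-.0665])-H;
f=lambda t:R.from_euler('z',-t,degrees=True).as_matrix()[:2,:2]@d+H
p=f(0)
for t in range(0,96,6):print(t,((f(t)-f(0))*1000).round(1), ((f(t)-f(30*(t//30)))*1000).round(1))"
```

```text
t: 16.2
eef_pos: [0.5224, -0.0659, 0.1085]
tcp_rot: [-3.141, -0.0, -3.009]
wrist_force: [0.0, -0.3, -0.7]
gripper_width: 0.0111
finger_force: 58.5
t: 16.5
eef_pos: [0.5223, -0.0659, 0.1085]
tcp_rot: [-3.142, -0.0, -3.01]
wrist_force: [-0.3, -2.2, 0.4]
gripper_width: 0.0113
finger_force: 58.6
[ 0.52233073 -0.06585917  0.10848136] [-3.14158575e+00 -1.40293128e-04 -3.01040646e+00]
0 [0. 0.] [0. 0.]
6 [-1.5 19.4] [-1.5 19.4]
12 [-0.9 38.9] [-0.9 38.9]
18 [ 1.7 58.1] [ 1.7 58.1]
24 [ 6.3 77.1] [ 6.3 77.1]
30 [12.9 95.4] [0. 0.]
36 [ 21.3 112.9] [ 8.4 17.5]
42 [ 31.5 129.5] [18.7 34.1]
48 [ 43.4 144.9] [30.5 49.5]
54 [ 56.8 159. ] [44.  63.6]
60 [ 71.7 171.5] [0. 0.]
66 [ 87.7 182.5] [16.1 11. ]
72 [104.9 191.8] [33.2 20.2]
78 [122.9 199.1] [51.2 27.6]
84 [141.6 204.6] [69.9 33.1]
90 [160.7 208.1] [0. 0.]
```

```bash
python3 -m pendant '[[[-1.5,19.4,0],[0,0,-6],5],[[-0.9,38.9,0],[0,0,-12],5],[[-0.9,38.9,0],[0,0,-12],5]]' ; python3 -c "
from plant import readout;s=readout.get_state();print(s['eef_pos'],s['tcp_rot'],s['ft_torque'])"
```

```text
t: 16.8
eef_pos: [0.5217, -0.0251, 0.1085]
tcp_rot: [-3.142, -0.0, 3.065]
wrist_force: [-0.7, -5.1, 0.1]
gripper_width: 0.0112
finger_force: 61.0
[ 0.521667   -0.02506299  0.10851869] [-3.14151279e+00 -1.54486565e-05  3.06548137e+00] [-0.88806456  0.06734942 -0.68604245]
```

```bash
python3 -m pendant '[[[2.6,19.2,0],[0,0,-6],5],[[7.2,38.2,0],[0,0,-12],5],[[13.8,56.5,0],[0,0,-18],5],[[22.2,74,0],[0,0,-24],5],[[22.2,74,0],[0,0,-24],5]]'; python3 -c "
from plant import readout;s=readout.get_state();print(s['eef_pos'],s['tcp_rot'],s['ft_torque'])"
```

```text
t: 17.3
eef_pos: [0.5441, 0.0478, 0.1085]
tcp_rot: [-3.14, -0.0, 2.648]
wrist_force: [-3.5, -2.1, 5.5]
gripper_width: 0.0116
finger_force: 60.6
[0.54405953 0.04781147 0.10849751] [-3.14043099e+00 -3.35986186e-05  2.64814364e+00] [-0.27950523  0.63495112 -0.37791778]
```

```bash
python3 -m pendant '[[[10.2,16.6,0],[0,0,-6],5],[[22.1,32,0],[0,0,-12],5],[[35.5,46.1,0],[0,0,-18],5],[[50.4,58.6,0],[0,0,-24],5],[[50.4,58.6,0],[0,0,-24],5]]'; python3 -c "
from plant import readout;s=readout.get_state();print(s['eef_pos'],s['tcp_rot'],s['ft_torque'])"
```

```text
t: 17.8
eef_pos: [0.5944, 0.1063, 0.1085]
tcp_rot: [-3.141, -0.001, 2.229]
wrist_force: [-5.0, 1.9, 5.8]
gripper_width: 0.0112
finger_force: 60.7
[0.59443215 0.10630645 0.10851665] [-3.14065746e+00 -5.38888740e-04  2.22937664e+00] [ 0.4403149   0.86912533 -0.22458306]
```

```bash
python3 -m pendant '[[[16.1,11,0],[0,0,-6],5],[[33.2,20.2,0],[0,0,-12],5],[[51.2,27.6,0],[0,0,-18],5],[[69.9,33.1,0],[0,0,-24],5],[[69.9,33.1,0],[0,0,-24],5]]'&& python3 -m pendant '[[[0,0,0],[0,0,0],5],[[0,0,0],[0,0,0],5],[[0,0,0],[0,0,0],5]]';python3 - <<'E'
from fit import *
c=[.7072,-.0428,-1.4435,0]
for n in("side","top"):
    im,d=optics.camera(n)
    r=(150,270,240,380) if n=="side" else (150,260,260,380)
    globals()[n]=cv2.resize(im[r[0]:r[1],r[2]:r[3]],(400,343 if n=="side" else 367),interpolation=cv2.INTER_CUBIC)[:343]
    P=cloud(n,d).reshape(-1,3);L=loc(P,c)
    rr=np.hypot(L[:,0],L[:,1]);th=np.degrees(np.arctan2(-L[:,0],-L[:,1]))
    m=(rr<.13)&(rr>.03)&(L[:,2]>.12)&(L[:,2]<.15)&(L[:,0]<-.01)
    print(n,m.sum(),np.percentile(th[m],[10,50,90]) if m.any() else 0,np.unique((rr[m]*1000).round()))
s=readout.get_state();v=loc(s["eef_pos"][None],c)[0];print(v,np.degrees(np.arctan2(-v[0],-v[1])),s["tcp_rot"])
cv2.imwrite("pics/p5.png",np.hstack([side,top]))
E
```

```text
t: 18.3
eef_pos: [0.6644, 0.1395, 0.1086]
tcp_rot: [-3.141, -0.001, 1.811]
wrist_force: [-3.9, 4.7, 4.7]
gripper_width: 0.0111
finger_force: 60.5
t: 18.6
eef_pos: [0.6632, 0.1392, 0.1086]
tcp_rot: [-3.142, -0.001, 1.81]
wrist_force: [-0.1, 5.3, 1.9]
gripper_width: 0.0114
finger_force: 59.9
side 34 [ 82.56962544 143.71386639 160.34269931] [ 86.  87.  90.  91.  94.  99. 101. 103. 104. 107. 108. 111. 112. 114.
 115. 116. 117. 119. 122. 124. 125. 126. 127. 128. 129.]
top 117 [ 72.54376548  82.42086127 152.28915761] [ 41.  42.  45.  46.  48.  49.  51.  52.  55.  56.  58.  59.  83.  84.
  87.  88.  91.  94.  95.  97. 101. 105. 106. 109. 110. 111. 113. 114.
 115. 116. 117. 118. 119. 120. 121. 123. 124. 126. 127. 128. 129.]
[-0.18616011 -0.02028531  0.10859957] 83.781186176868 [ 3.14155247e+00 -1.16458068e-03  1.80880589e+00]
```

View pics/p5.png

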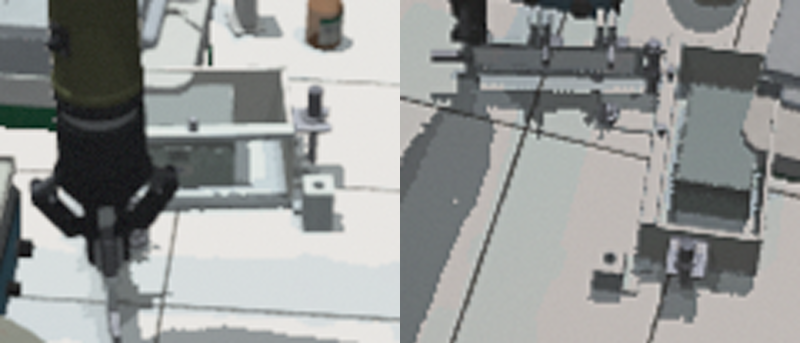

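The gate stands about 83° open in the top view (panel from (470,70) to (660,70)) and the gripper is holding the pull tab. The pin hangs upright in the notch in both views, at (315,110) side and (688,255) top.

```bash
python3 -c "
from plant import env;print(env.hand_in())"
```

```text
the job is handed in; nothing more can be done
None
```

I handed the job in with the pin hanging upright in the notch, both catches squeezed shut (hinge side first), and the gate held about 83° open by its pull tab; the tip box, bottles and cup were not touched.

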